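# Pop the sprung fuse-box hatch and hold it just below its balance point

### The arm

A 6-joint arm with a two-finger parallel gripper is mounted at the origin on the work surface; the furniture and walls round the work are solid. World frame = base frame: x ahead of the robot, y to its left, z up, the work surface at z = 0. Lengths are in m, angles in degrees, forces in N, time in s.
With the tool pointing down it reaches from about 0.2 to 0.875 m from the base axis. Payload 3.4 kg.
Tool frame: the origin (TCP) lies between the finger pads; the fingertips stand 25 mm ahead of it and the grasp point (between the pads) lies 6 mm ahead of it; z points along the fingers, y is the line along which they close (so a half turn about z gives the same grasp; the last joint's range is limited). The gripper opens to 94 mm and grips with 3 to 60 N. Pads are 16 mm wide; open, the fingers measure 119 mm over their backs; the gripper's body (75 mm by 177 mm) begins 78 mm behind the grasp point.
Start: joints at [60.791, 15.808, 86.224, -0, 77.962, -6.933], TCP at [0.218, 0.532, 0.23] pointing down, gripper open.
Joint ranges: [-165.64, 165.64], [-43.16, 119.46], [12.63, 154.43], [-67.54, 247.53], [6.08, 155.33], [-154.97, 154.97]. Speed limits (degrees/s): [147.25, 147.25, 180, 180, 180, 180].

### API

Orientations are given as [roll, pitch, yaw] about the fixed x, y, z axes, in that order (R = Rz(yaw) Ry(pitch) Rx(roll)).
In Python, from station import manip gives the robot as it stands.
- The arm moves only by the tool apply_moves, never from a script. Its arguments are lists of equal length, an entry for each row: "slide": the shift along the tool's x, y, z in a scale on which 1.0 is 0.8 m, a list of three; "rotation": the turn, a rotation vector about the tool's x, y, z in normalised numbers (1 is 2 rad), a list of three; "grip": the closure, from 0 (fully open) to 1 (shut). In form: {"slide": [[x, y, z], ...], "rotation": [[ax, ay, az], ...], "grip": [grip, ...]}. A call has exactly 5 rows; each row is the pose to reach, as a shift and turn from the pose commanded when the call began, along the tool's axes at that moment; what a row does not reach only later rows make up. A row lasts 1/10 s, in which the tool goes at most 50 mm and 8.59 degrees, less where a joint would pass 70% of its speed; a pose out of reach is approached as far as the arm can. No shift or turn number may pass 1 either way. A call with a gripper value outside its range is refused whole. The fingers move at their own pace and stop on an object; "newtons" is the grip in N (left out, the last holds). Time passes only in rows, so rows that repeat a pose let the fingers close, or fill a call up. It gives the time, the measured TCP pose, the force, the opening and the grip force at its end, in the units of the state.
- manip.observe(): the state, without advancing time (a new reading comes with each control period).
- manip.grab_frame(name): name is "scene" or "side" or "wrist"; returns a dict with "pixels" (384x512x3 uint8, red, green, blue), "intrinsics" (3x3 intrinsics, pixels), "xyz" and "attitude" of the camera in the world. Camera axes: x right, y down, z forward; pixel columns grow to the right and rows downward; lengths in m; the calibration is good to about 2 mm. A picture is of the moment at which its call begins. There is no depth.
- manip.finish_job(): hands the job in; it is judged then, once.
The state is a dict: "time": time; "q": joint angles; "dq": joint speeds; "effort": joint torques, N m; "ee_pos": TCP position; "orientation": TCP orientation; "contact_force": force on the tool from outside, world axes, zero at the start; "moment": the same for the moment, N m; "grip_width": opening from 0.0 (shut) to 1.0 (fully open); "grasp_force": force on a finger pad.
Only numpy, scipy, OpenCV 4.12 (cv2) and the standard library are available. Lean on these libraries where they do the work, as an engineer would, in place of code of your own. Each camera call takes 0.05 s, during which the arm holds its last target. There are 200 camera calls.

### The job

I need to set the lift springs of the fuse box's blue hatch, so please hold it for me: squeeze the orange trigger against its fixed grip until the hatch pops ajar and let the trigger go again, then raise the hatch by its steel bar past its balance point (out of the yellow and across the red mark on the side arc, into the green). Then bring it back to about ten degrees below the balance point, inside the yellow band, and finish there with the fingers still holding the bar steady: your program ends while holding, nothing is let go. Leave the contactor, the grease pot and the connector where they stand.

Things in the scene. Friction and masses are not known exactly. Their poses are not given: they have to be found in the camera images.
- fuse_box: Fixed grey open-topped fuse box with a blue hatch, 190 mm (its x) by 160 mm (its y), rim 90 mm high, on a dark base plate 215 x 280 x 6 mm. Origin on the work surface under the middle of the box; z up, x from its front (robot side) to the hinge side, y to the left. A black release grip with an orange trigger stands on the plate to the right (-y).
- grip_mid (a point): Where to squeeze: midway between the outer faces of grip and squeezed trigger, 105 mm above the surface, axes as fuse_box. The fixed grip is upright, 22 mm along x, 26 mm along y, top at 134 mm, back face 17 mm to +x of this point; 32 mm clear to the box wall. Squeeze from above, fingers closing along x; keep this point centred: the trigger moves, the grip does not.
- trigger_face (a point): Outer face of the orange trigger at squeezing height, on its -x side: at rest about 33 mm to -x of grip_mid (top edge 39 mm), fully squeezed 17 mm. The trigger is an upright plate 20 mm wide along y, 8 mm thick, hinged 42 mm above the surface, top at about 125 mm. The frame turns with it.
- trigger (a joint): Trigger angle (rad): 0 at rest, 0.25 fully squeezed (about 16 mm of travel), sprung back when let go. It takes 5 N at rest to 9 N at the stop. Near 0.14 rad it frees the catch and the hatch pops ajar: squeeze to the stop and keep it there half a second.
- hatch (a joint): Hatch angle (rad): 0 shut and latched (cannot be lifted), about 0.08 popped ajar on its plunger, 1.25 fully open stop. Springs carry part of its weight: BALANCE at 0.85 rad. Below that it sinks shut (about 1 N at the bar when ajar, 0.5 N at 0.68 rad); above it swings open by itself. Ten degrees below balance is 0.675 rad.
- hatch_hinge (a point): Fixed point on the hatch's hinge line at the middle of its width, 90 mm above the surface, at the box's +x rim. Axes as fuse_box; the hinge line is along y.
- hatch_bar (a point): Middle of the round steel bar on the hatch's front edge: 12 mm diameter, along y, 110 mm clear between its arms; 39 mm clear to the hatch's edge for one finger. 235 mm from the hinge line, 8 mm above it when shut. The frame turns with the hatch: opening takes the bar up and to +x on an arc about hatch_hinge. Pinched across from above, it turns between the fingers, tool kept pointing down.
- arc_top (a point): Above the hinge, level with the top of a thin fixed upright arc (radius 97 mm about the hinge line) beside the box's left side, 101 mm left of its middle. Painted from the bottom up: bare steel, yellow (hatch 0.54 to 0.81 rad), red (the balance point), green. A red pin on the hatch's left edge runs just inside the arc and shows the angle.
- contactor: Black contactor with two copper studs, 70 x 60 x 63 mm, loose bystander; origin under its middle.
- grease_pot: Light grey round grease pot, 69 mm diameter, 66 mm high, loose bystander; origin under its middle.
- connector_half: Small grey and black connector with two copper pins, 34 x 50 x 46 mm, loose bystander; origin under its middle.

How it is judged (in metres and radians):
On the way, in this order (a step that is already met when the one before it is completed fails the run):
1. the trigger is squeezed and the hatch pops ajar (value of joint trigger above 0.1 rad and value of joint hatch above 0.05 rad), for 0.1 s.
2. the trigger is let go and the hatch stays ajar (value of joint trigger below 0.04 rad and value of joint hatch above 0.05 rad), for 0.2 s.
3. the hatch is raised past its balance point (value of joint hatch above 0.89 rad), for 0.1 s.
At the end, for the whole second after the job is handed in: the hatch stands still between 0.54 and 0.81 rad (2 to 18 degrees below its balance point at 0.85 rad), kept there by the fingers touching it, the trigger is at rest, and no bystander lies against the box or hatch (value of joint hatch between 0.54 and 0.81 rad and velocity of joint hatch between -0.06 and 0.06 rad/s and contact force between the fingers and hatch above 0.05 N and value of joint trigger below 0.04 rad and contact force between each of contactor, grease_pot, connector_half and fuse_box below 0.1 N); the arm keeps its last pose, push and grip.
It fails at once if the contactor is pushed more than 25 mm from its place or tipped over (distance of contactor from where it was at the start of the episode above 0.025 m or angle between contactor's own z axis and vertical above 0.5 rad).
It fails at once if the grease pot is pushed more than 25 mm from its place or tipped over (distance of grease_pot from where it was at the start of the episode above 0.025 m or angle between grease_pot's own z axis and vertical above 0.5 rad).
It fails at once if the connector is pushed more than 25 mm from its place or tipped over (distance of connector_half from where it was at the start of the episode above 0.025 m or angle between connector_half's own z axis and vertical above 0.5 rad).
It also fails if it takes over 56 s, if anything falls off the work surface, if the arm or the gripper's body presses on something with over 40 N, if the wrist force passes 120 N, or if a joint passes its speed limit or range.

## Working session

There is one attempt and no reset: what is moved stays moved. The work goes in short steps, Python scripts to look and compute and a tool call to move; the robot and the scene stay as the last step left them, time stands still between calls to the robot, and variables do not carry over. Pictures are saved under pics/ and viewed, at most 10 in all, crops included, and the job is handed in when it is done.

Besides the shell and the picture viewer there is one more tool, called after "Emit:" as a command line: name --argument value ..., lists and objects as JSON in quotes. apply_moves: Moves the arm, as the interface text tells. Its arguments: {"type":"object","properties":{"slide":{"type":"array"},"rotation":{"type":"array"},"grip":{"type":"array"},"newtons":{"type":"number"}},"required":["slide","rotation","grip"]}

```bash
mkdir -p pics; cat > h.py <<'E'
from station import manip
import numpy as np, cv2
from scipy.spatial.transform import Rotation as R
def snap(n,f):
    d=manip.grab_frame(n); cv2.imwrite(f'pics/{f}.png',cv2.cvtColor(np.asarray(d['pixels'],dtype=np.uint8),cv2.COLOR_RGB2BGR))
    np.savez(f'pics/{f}.npz',K=d['intrinsics'],t=d['xyz'],a=d['attitude']); return d
E
python3 - <<'E'
from h import *
d=[snap(n,n) for n in('scene','side','wrist')]
for x in d: print(x['xyz'],x['attitude'],x['intrinsics'])
print(manip.observe())
i=[cv2.imread(f'pics/{n}.png') for n in('scene','side')]
cv2.imwrite('pics/s1.png',cv2.resize(i[0],(800,600),interpolation=cv2.INTER_CUBIC));cv2.imwrite('pics/s2.png',cv2.resize(i[1],(800,600),interpolation=cv2.INTER_CUBIC))
E
```

```text
[-0.11140051 -0.82917306  0.62930503] [-120.46428019   -0.64374376  -45.84287671] [[464.77871499   0.         252.78903844]
 [  0.         464.77871499 182.78943659]
 [  0.           0.           1.        ]]
[ 0.34418658 -1.04609327  0.51442048] [-1.14748230e+02  4.18838731e-02 -1.18992331e+01] [[434.1725558    0.         251.12106396]
 [  0.         434.1725558  189.94002248]
 [  0.           0.           1.        ]]
[0.15637734 0.55704649 0.38373213] [1.66683793e+02 1.43167585e-01 6.77131445e+01] [[332.41387858   0.         255.30480642]
 [  0.         332.41387858 194.35358875]
 [  0.           0.           1.        ]]
{'time': 0.15, 'q': array([ 6.07892966e+01,  1.58401821e+01,  8.62769345e+01,  1.23289621e-03,
        7.79624907e+01, -6.93437655e+00]), 'dq': array([-0.00952768, -0.15221457, -0.25772822,  0.04634634,  0.0737089 ,
       -0.04941863]), 'effort': array([ 1.75208723e-03, -4.04921436e+01, -2.37432879e+01,  7.01212697e-02,
        3.15563707e-02, -6.20795277e-05]), 'ee_pos': array([0.21779269, 0.53174549, 0.22980593]), 'orientation': array([-1.79921121e+02, -1.08077975e-02,  1.57723408e+02]), 'contact_force': array([ 0.18906705, -0.22156444,  0.42649607]), 'moment': array([ 0.00398921, -0.01710748, -0.03226819]), 'grasp_force': 0.0, 'grip_width': 1.0006315254685068}
```

View pics/s1.png

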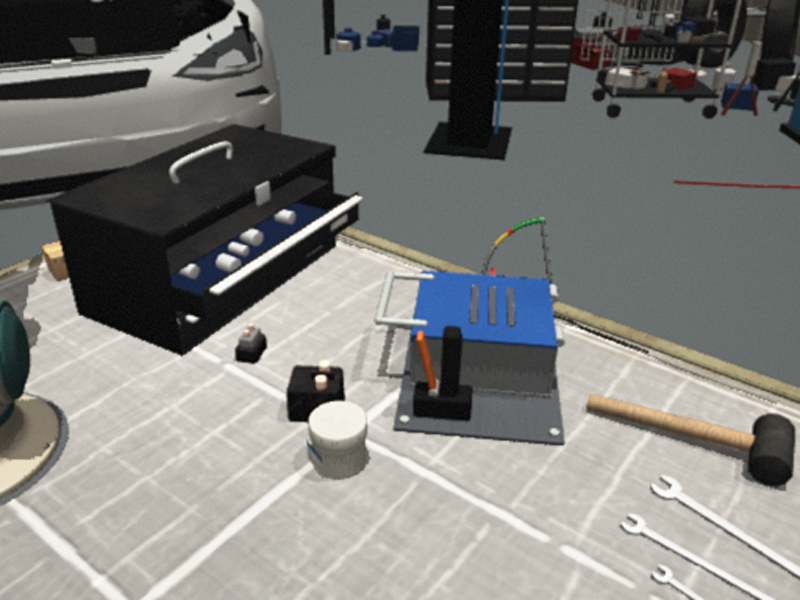

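View pics/s2.png

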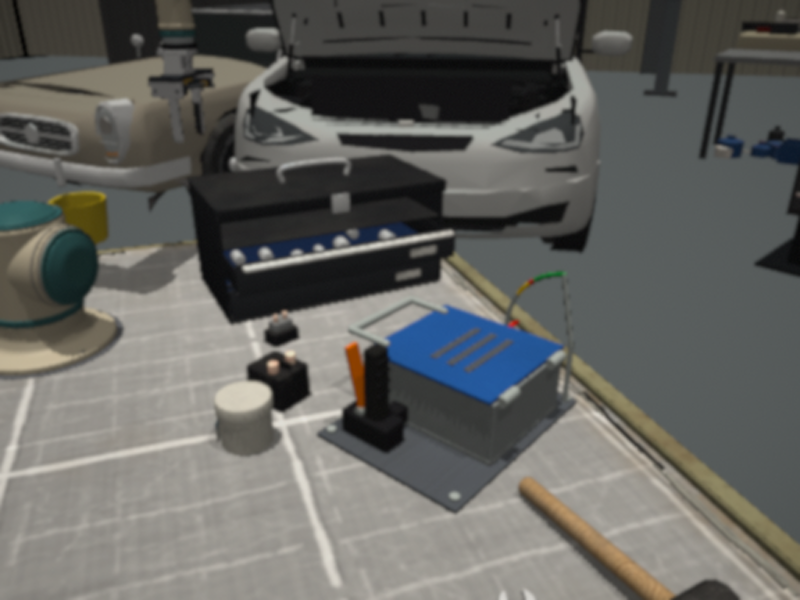

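The scene view shows the box at about (480,340) with the trigger at (427,360), grip at (452,360) and bar at (385,300). The side view shows the trigger at (357,375), grip at (376,380) and bar at (385,315). I'll enlarge both.

```bash
python3 - <<'E'
import cv2
a=cv2.imread('pics/scene.png')[135:285,235:365];cv2.imwrite('pics/c1.png',cv2.resize(a,None,fx=4,fy=4,interpolation=cv2.INTER_CUBIC))
a=cv2.imread('pics/side.png')[170:325,200:375];cv2.imwrite('pics/c2.png',cv2.resize(a,None,fx=3.8,fy=3.8,interpolation=cv2.INTER_CUBIC))
E
```

```text
(no output)
```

View pics/c1.png

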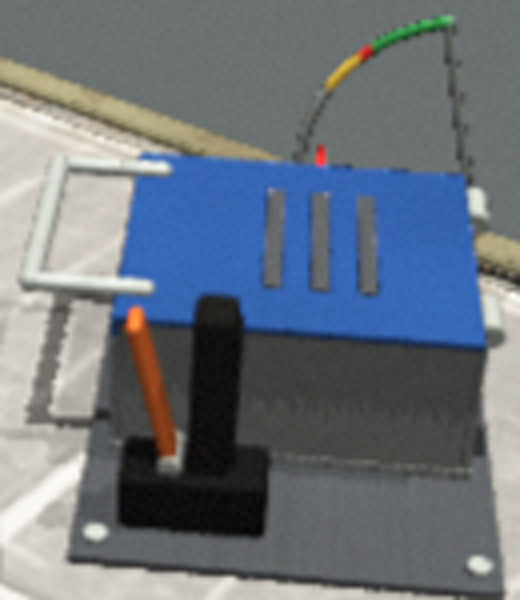

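View pics/c2.png

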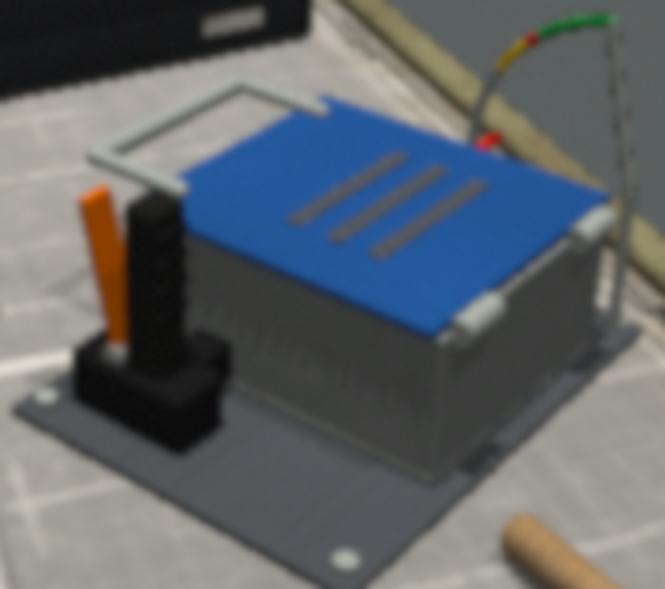

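c1 shows bar corners (57,160) and (30,278), grip top (218,307), trigger top (135,314), arc end (451,20) and bolts (96,531), (481,565). c2 shows the same points at (238,87), (95,157), (156,200), (97,194), (612,20), (46,397) and (345,559).

```bash
cat > tri.py <<'E'
from h import *
def P(n):
    z=np.load(f'pics/{n}.npz'); Rm=R.from_euler('xyz',z['a'],degrees=True).as_matrix()
    return z['K']@np.hstack([Rm.T,-(Rm.T@z['t'])[:,None]])
def tri(na,ua,nb,ub):
    X=cv2.triangulatePoints(P(na),P(nb),np.array(ua,float),np.array(ub,float))[:,0]; X=X[:3]/X[3]
    e=[np.linalg.norm((lambda p:p[:2]/p[2])(P(n)@np.r_[X,1])-u) for n,u in((na,ua),(nb,ub))]
    return X,e
E
python3 - <<'E'
from tri import *
pts=dict(barL=((57,160),(238,87)),barR=((30,278),(95,157)),arc=((451,20),(612,20)),griptop=((218,307),(156,200)),trigtop=((135,314),(97,194)),
 hBR=((486,346),(435,333)),hBL=((466,175),(608,198)),hFL=((140,155),(330,98)),bolt1=((96,531),(46,397)),bolt2=((481,565),(345,559)))
G={}
for k,(a,b) in pts.items():
    X,e=tri('scene',(np.array(a)+.5)/4-.5+[235,135],'side',(np.array(b)+.5)/3.8-.5+[200,170]); G[k]=X
    print(k,X.round(4),np.round(e,2))
for a,b in(('barL','barR'),('hBL','hBR'),('hFL','hBL'),('bolt2','bolt1')):
    d=G[a]-G[b]; print(a,b,np.linalg.norm(d).round(4),np.degrees(np.arctan2(d[1],d[0])).round(2))
w={'contactor':((315,418),(283,405)),'pot':((337,474),(246,450)),'conn':((250,358),(282,340))}
for k,(a,b) in w.items(): print(k,[x for x in tri('scene',np.array(a)/1.5625,'side',np.array(b)/1.5625)][0].round(3))
E
```

```text
barL [ 0.5533 -0.1794  0.1008] [1.31 1.52]
barR [ 0.455  -0.2567  0.1023] [0.84 0.97]
arc [ 0.7125 -0.3293  0.1893] [0.48 0.63]
griptop [ 0.467  -0.3716  0.135 ] [0.23 0.27]
trigtop [ 0.4439 -0.3397  0.1252] [0.86 1.02]
hBR [ 0.5794 -0.453   0.0974] [0.09 0.11]
hBL [ 0.7092 -0.3539  0.1004] [0.79 1.05]
hFL [ 0.6042 -0.1978  0.0941] [0.24 0.29]
bolt1 [ 0.4134 -0.3455  0.0127] [0.54 0.63]
bolt2 [ 0.5275 -0.4964  0.0141] [0.24 0.31]
barL barR 0.125 38.19
hBL hBR 0.1633 37.39
hFL hBL 0.1882 123.92
bolt2 bolt1 0.1892 -52.91
contactor [ 0.359 -0.233 -0.021]
pot [ 0.307 -0.335 -0.014]
conn [ 0.367 -0.078 -0.003]
```

```bash
cat > plan.py <<'E'
from tri import *
def plan(pos,yaw,n,s=None):
    "n calls of 5 rows from the measured pose to pos, yaw: slide & turn per whole call"
    s=s or manip.observe(); p=np.array(s['ee_pos']);y0=s['orientation'][2]; dy=(yaw-y0+180)%360-180
    print('at',p.round(4),np.round(s['orientation'],2),'t',s['time'])
    for k in range(n):
        Rm=R.from_euler('xyz',[180,0,y0+dy*k/n],degrees=True).as_matrix()
        print('call',k,'slide',(Rm.T@((np.array(pos)-p)/n)).round(4),'rz',np.radians(-dy/n).round(4))
E
python3 - <<'E'
from plan import *
print(tri('scene',np.array((185,355))/1.5625,'side',np.array((237,318))/1.5625))
print(tri('scene',np.array((334,152))/1.5625,'side',np.array((443,185))/1.5625))
print(tri('scene',np.array((172,215))/1.5625,'side',np.array((205,207))/1.5625))
plan([.463,-.367,.23],37.3,4)
E
```

```text
(array([ 0.29726147, -0.01833253,  0.01078781]), [np.float64(2.333908205712485), np.float64(2.3505777386834583)])
(array([0.66860759, 0.06649128, 0.19635564]), [np.float64(0.03732036771315361), np.float64(0.041825390497068154)])
(array([ 0.27926314, -0.07422114,  0.23843678]), [np.float64(6.3681801632235215), np.float64(6.340814050548509)])
at [0.2178 0.5317 0.2298] [-1.7992e+02 -1.0000e-02  1.5772e+02] t 0.15
call 0 slide [-0.1419 -0.1847 -0.    ] rz 0.5254
call 1 slide [-0.2154 -0.0886 -0.    ] rz 0.5254
call 2 slide [-0.2308  0.0314 -0.    ] rz 0.5254
call 3 slide [-0.1839  0.1429 -0.    ] rz 0.5254
```

The rows are not in the units I measure in: shifts go in shares of 0.8 m and turns go in shares of 2 rad. I convert before sending: -0.15 m is -0.1875, -0.12 m is -0.15.

Emit:
apply_moves --slide '[[0, 0, -0.0375], [0, 0, -0.075], [0, 0, -0.1125], [0, 0, -0.15], [0, 0, -0.1875]]' --rotation '[[0, 0, 0], [0, 0, 0], [0, 0, 0], [0, 0, 0], [0, 0, 0]]' --grip '[0, 0, 0, 0, 0]'

```text
time: 0.65
ee_pos: [0.2178, 0.5318, 0.3814]
orientation: [-180.0, -0.0, 157.7]
contact_force: [-0.5, -0.6, -0.4]
grip_width: 1.0
grasp_force: 0.0
```

Converted, -0.185 m is -0.2313, -0.148 m is -0.185, 0.525 rad is 0.2625.

Emit:
apply_moves --slide '[[-0.035, -0.0463, 0], [-0.0713, -0.0925, 0], [-0.1063, -0.1388, 0], [-0.1425, -0.185, 0], [-0.1775, -0.2313, 0]]' --rotation '[[0, 0, 0.0525], [0, 0, 0.105], [0, 0, 0.1575], [0, 0, 0.21], [0, 0, 0.2625]]' --grip '[0, 0, 0, 0, 0]'

```text
time: 1.15
ee_pos: [0.2792, 0.3052, 0.3802]
orientation: [-180.0, 0.0, 127.4]
contact_force: [1.3, 0.4, 0.4]
grip_width: 1.001
grasp_force: 0.0
```

Converted, -0.215 m is -0.2688, -0.172 m is -0.215, 0.525 rad is 0.2625.

Emit:
apply_moves --slide '[[-0.0538, -0.0225, 0], [-0.1075, -0.0438, 0], [-0.1613, -0.0663, 0], [-0.215, -0.0888, 0], [-0.2688, -0.1113, 0]]' --rotation '[[0, 0, 0.0525], [0, 0, 0.105], [0, 0, 0.1575], [0, 0, 0.21], [0, 0, 0.2625]]' --grip '[0, 0, 0, 0, 0]'

```text
time: 1.65
ee_pos: [0.3398, 0.0808, 0.3805]
orientation: [180.0, -0.0, 97.3]
contact_force: [0.7, -0.2, 0.6]
grip_width: 1.001
grasp_force: 0.0
```

Converted, -0.231 m is -0.2888, -0.185 m is -0.2313, 0.525 rad is 0.2625.

Emit:
apply_moves --slide '[[-0.0575, 0.0075, 0], [-0.115, 0.015, 0], [-0.1725, 0.0238, 0], [-0.2313, 0.0313, 0], [-0.2888, 0.0388, 0]]' --rotation '[[0, 0, 0.0525], [0, 0, 0.105], [0, 0, 0.1575], [0, 0, 0.21], [0, 0, 0.2625]]' --grip '[0, 0, 0, 0, 0]'

```text
time: 2.15
ee_pos: [0.4011, -0.1444, 0.3803]
orientation: [180.0, -0.0, 67.2]
contact_force: [1.1, -0.3, 0.3]
grip_width: 1.002
grasp_force: 0.0
```

Converted, -0.184 m is -0.23, -0.147 m is -0.1838, 0.525 rad is 0.2625.

Emit:
apply_moves --slide '[[-0.0463, 0.0363, 0], [-0.0925, 0.0713, 0], [-0.1375, 0.1075, 0], [-0.1838, 0.1425, 0], [-0.23, 0.1788, 0]]' --rotation '[[0, 0, 0.0525], [0, 0, 0.105], [0, 0, 0.1575], [0, 0, 0.21], [0, 0, 0.2625]]' --grip '[0, 0, 0, 0, 0]'

```text
time: 2.65
ee_pos: [0.4629, -0.369, 0.3801]
orientation: [-180.0, -0.0, 37.1]
contact_force: [1.4, -0.0, 0.4]
grip_width: 1.001
grasp_force: 0.0
```

```bash
python3 - <<'E'
from plan import *
snap('wrist','w1')
a=cv2.imread('pics/w1.png');cv2.imwrite('pics/w1b.png',cv2.resize(a,(800,600),interpolation=cv2.INTER_CUBIC))
plan([.463,-.367,.25],37.3,1)
z=np.load('pics/w1.npz'); print(z['t'],z['a'])
E
```

```text
at [ 0.4647 -0.3769  0.3774] [179.8    0.2   36.72] t 2.7
call 0 slide [ 0.0046 -0.0089  0.1274] rz -0.0102
[ 0.51601234 -0.3289919   0.53408305] [ 1.66613479e+02  2.87603867e-02 -5.28799952e+01]
```

View pics/w1b.png

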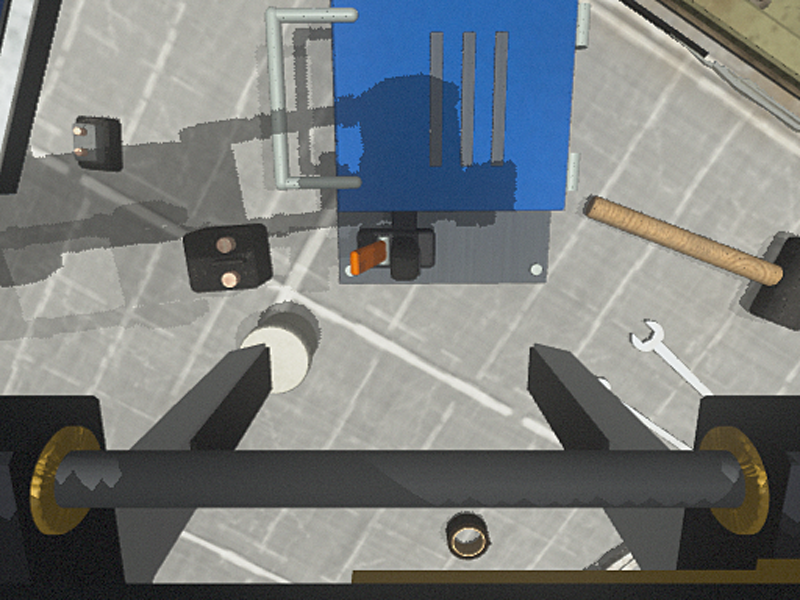

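w1b shows the box nearly square to the view. The bar runs (280,12)–(285,183), the trigger top is at about (362,260), and the grip top at about (405,262). The pot at (278,355) and contactor at (228,258) are clear.

Emit:
apply_moves --slide '[[0.0013, 0, 0.0375], [0.0025, 0, 0.075], [0.0025, 0, 0.1125], [0.0025, 0, 0.15], [0.0025, 0, 0.15]]' --rotation '[[0, 0, 0], [0, 0, 0], [0, 0, 0], [0, 0, 0], [0, 0, 0]]' --grip '[0, 0, 0, 0, 0]'

```text
time: 3.2
ee_pos: [0.4623, -0.3637, 0.2559]
orientation: [-179.4, 0.1, 37.4]
contact_force: [-0.5, -0.2, -0.0]
grip_width: 1.001
grasp_force: 0.0
```

```bash
python3 - <<'E'
from plan import *
snap('wrist','w2')
a=cv2.imread('pics/w1.png')[115:195,200:300];b=cv2.imread('pics/w2.png')[:240,:]
A=cv2.resize(a,(400,320),interpolation=cv2.INTER_CUBIC)
cv2.imwrite('pics/w12.png',A)
B=cv2.imread('pics/w2.png')[60:240,130:370]; B=cv2.resize(B,None,fx=2,fy=2,interpolation=cv2.INTER_CUBIC)
c=np.zeros((600,800,3),np.uint8)
A=cv2.resize(a,(300,240),interpolation=cv2.INTER_CUBIC)
c[:240,:300]=A; c[240:600,:480]=B
cv2.imwrite('pics/w12.png',c)
plan([.4634,-.3668,.25],37.3,1)
z=np.load('pics/w2.npz'); print(z['t'],z['a'])
E
```

```text
at [ 0.4635 -0.3649  0.2586] [-1.7972e+02  3.0000e-02  3.7420e+01] t 3.25
call 0 slide [-0.0013  0.0015  0.0086] rz 0.0021
[ 0.51629951 -0.32446841  0.40973931] [166.52769915   0.55656265 -52.58849039]
```

View pics/w12.png

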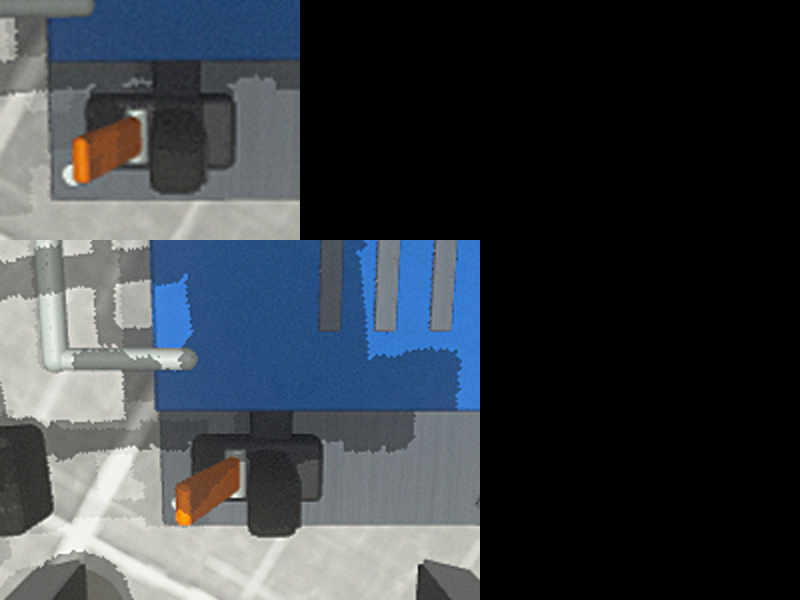

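In the crop, w2's grip top is centred near pixel (266.7,192) and the trigger top near (221,191). In w1 they are at (259.5,168.8) and (226.7,168). The hatch's edges run level, so the yaw is right.

```bash
python3 - <<'E'
from plan import *
def ray(n,u,z):
    q=np.load(f'pics/{n}.npz'); d=R.from_euler('xyz',q['a'],degrees=True).as_matrix()@np.linalg.inv(q['K'])@np.r_[u,1]
    return q['t']+d*(z-q['t'][2])/d[2]
sc=lambda a:(np.array(a)+.5)/4-.5+[235,135]
ex=np.array([.606,-.795]);ey=np.array([.795,.606])
for nm,u1,u2,us,z in(('grip',(259.5,168.8),(266.7,192),sc((218,307)),.134),('trig',(226.7,168),(221,191),sc((135,314)),.125)):
    for n,u in(('w1',u1),('w2',u2),('scene',us)):
        X=ray(n,u,z); print(nm,n,X[:2].round(4),'loc',(ex@X[:2]).round(4),(ey@X[:2]).round(4))
    print('tri w1-w2',tri('w1',u1,'w2',u2)[0].round(4),'scene-w1',tri('scene',us,'w1',u1)[0].round(4))
u=np.array((52,120))/2+[130,60]
X=ray('w2',u,.098);print('bar R corner w2',X.round(4),ex@X[:2],ey@X[:2])
X=ray('scene',sc((30,278)),.098);print('bar R corner scene',X.round(4),ex@X[:2],ey@X[:2])
for u in((275/1.5625,100/1.5625),): 
    X=ray('w1',u,.098);print('bar mid w1',X.round(4),ex@X[:2],ey@X[:2])
E
```

```text
grip w1 [ 0.4685 -0.3711] loc 0.5789 0.1476
grip w2 [ 0.4697 -0.3689] loc 0.578 0.1499
grip scene [ 0.4687 -0.3702] loc 0.5783 0.1483
tri w1-w2 [ 0.4644 -0.3744  0.1012] scene-w1 [ 0.4683 -0.3707  0.1345]
trig w1 [ 0.4436 -0.339 ] loc 0.5383 0.1473
trig w2 [ 0.4445 -0.3379] loc 0.538 0.1485
trig scene [ 0.4463 -0.3374] loc 0.5387 0.1503
tri w1-w2 [ 0.4411 -0.3389  0.1113] scene-w1 [ 0.4441 -0.3391  0.1269]
bar R corner w2 [ 0.4553 -0.2525  0.098 ] 0.4766844547119115 0.20896155128627236
bar R corner scene [ 0.4619 -0.2498  0.098 ] 0.478459233616083 0.21583258886251883
bar mid w1 [ 0.5059 -0.2137  0.098 ] 0.47645566294661257 0.2726686980812726
```

Converted, 0.09 m is 0.1125, 0.001 m is 0.0013.

Emit:
apply_moves --slide '[[0, 0.0013, 0.0375], [0, 0.0013, 0.075], [0, 0.0013, 0.1125], [0, 0.0013, 0.1125], [0, 0.0013, 0.1125]]' --rotation '[[0, 0, 0], [0, 0, 0], [0, 0, 0], [0, 0, 0], [0, 0, 0]]' --grip '[0, 0, 0, 0, 0]'

```text
time: 3.75
ee_pos: [0.4659, -0.3675, 0.1722]
orientation: [179.9, -0.0, 37.4]
contact_force: [-0.6, 0.7, 0.1]
grip_width: 1.002
grasp_force: 0.0
```

```bash
python3 - <<'E'
from plan import *
plan([.4643,-.3650,.111],37.3,1)
E
```

```text
at [ 0.4659 -0.3675  0.1722] [ 1.7988e+02 -2.0000e-02  3.7410e+01] t 3.75
call 0 slide [ 0.0002 -0.0029  0.0612] rz 0.002
```

Converted, 0.061 m is 0.0763, -0.003 m is -0.0038.

Emit:
apply_moves --slide '[[0, -0.0038, 0], [0, -0.0038, 0.025], [0, -0.0038, 0.05], [0, -0.0038, 0.0763], [0, -0.0038, 0.0763]]' --rotation '[[0, 0, 0], [0, 0, 0], [0, 0, 0], [0, 0, 0], [0, 0, 0]]' --grip '[0, 0, 0, 0, 0]'

```text
time: 4.25
ee_pos: [0.4626, -0.3637, 0.1089]
orientation: [-179.9, 0.0, 37.4]
contact_force: [0.4, 0.3, 0.8]
grip_width: 0.997
grasp_force: 0.0
```

Emit:
apply_moves --slide '[[0, 0, 0], [0, 0, 0], [0, 0, 0], [0, 0, 0], [0, 0, 0]]' --rotation '[[0, 0, 0], [0, 0, 0], [0, 0, 0], [0, 0, 0], [0, 0, 0]]' --grip '[0.1, 0.2, 0.3, 0.4, 0.5]' --newtons 20

```text
time: 4.75
ee_pos: [0.4608, -0.3611, 0.1101]
orientation: [-179.6, 0.0, 37.4]
contact_force: [-4.9, 7.1, 7.6]
grip_width: 0.611
grasp_force: 4.1
```

Emit:
apply_moves --slide '[[0, 0, 0], [0, 0, 0], [0, 0, 0], [0, 0, 0], [0, 0, 0]]' --rotation '[[0, 0, 0], [0, 0, 0], [0, 0, 0], [0, 0, 0], [0, 0, 0]]' --grip '[0.55, 0.6, 0.65, 0.7, 0.7]'

```text
time: 5.25
ee_pos: [0.4638, -0.365, 0.1103]
orientation: [179.9, -0.0, 37.4]
contact_force: [-0.4, -1.1, 5.5]
grip_width: 0.356
grasp_force: 20.0
```

Emit:
apply_moves --slide '[[0, 0, 0], [0, 0, 0], [0, 0, 0], [0, 0, 0], [0, 0, 0]]' --rotation '[[0, 0, 0], [0, 0, 0], [0, 0, 0], [0, 0, 0], [0, 0, 0]]' --grip '[0.7, 0.7, 0.7, 0.7, 0.7]'

```text
time: 5.75
ee_pos: [0.4638, -0.365, 0.1103]
orientation: [179.9, -0.0, 37.4]
contact_force: [0.5, -0.8, 5.2]
grip_width: 0.359
grasp_force: 20.0
```

Emit:
apply_moves --slide '[[0, 0, 0], [0, 0, 0], [0, 0, 0], [0, 0, 0], [0, 0, 0]]' --rotation '[[0, 0, 0], [0, 0, 0], [0, 0, 0], [0, 0, 0], [0, 0, 0]]' --grip '[0.7, 0.7, 0.7, 0.65, 0.6]'

```text
time: 6.25
ee_pos: [0.4629, -0.3638, 0.11]
orientation: [-179.9, -0.0, 37.4]
contact_force: [-2.9, 3.5, 6.2]
grip_width: 0.391
grasp_force: 4.5
```

Emit:
apply_moves --slide '[[0, 0, 0], [0, 0, 0], [0, 0, 0], [0, 0, 0], [0, 0, 0]]' --rotation '[[0, 0, 0], [0, 0, 0], [0, 0, 0], [0, 0, 0], [0, 0, 0]]' --grip '[0.5, 0.4, 0.2, 0, 0]'

```text
time: 6.75
ee_pos: [0.4631, -0.3642, 0.1088]
orientation: [-180.0, 0.0, 37.4]
contact_force: [-0.3, -0.0, 0.3]
grip_width: 0.793
grasp_force: 0.0
```

Converted, -0.14 m is -0.175, -0.1 m is -0.125.

Emit:
apply_moves --slide '[[0, 0, 0], [0, 0, -0.025], [0, 0, -0.0625], [0, 0, -0.125], [0, 0, -0.175]]' --rotation '[[0, 0, 0], [0, 0, 0], [0, 0, 0], [0, 0, 0], [0, 0, 0]]' --grip '[0, 0, 0, 0, 0]'

```text
time: 7.25
ee_pos: [0.4645, -0.3659, 0.2526]
orientation: [179.7, -0.0, 37.4]
contact_force: [1.3, -0.2, -0.6]
grip_width: 1.004
grasp_force: 0.0
```

```bash
python3 - <<'E'
from plan import *
snap('scene','s3');snap('wrist','w3');snap('side','d3')
c=np.zeros((600,800,3),np.uint8)
A=cv2.resize(cv2.imread('pics/s3.png')[135:285,235:365],(390,450),interpolation=cv2.INTER_CUBIC)
B=cv2.resize(cv2.imread('pics/d3.png')[170:325,200:335],(405,465),interpolation=cv2.INTER_CUBIC)
c[:450,:390]=A;c[:465,395:800]=B
cv2.imwrite('pics/s3b.png',c)
plan([.5053,-.2144,.25],37.4,1)
E
```

```text
at [ 0.4655 -0.3668  0.2538] [ 1.7937e+02 -8.0000e-02  3.7400e+01] t 7.4
call 0 slide [ 0.1242 -0.0969  0.0038] rz -0.0001
```

View pics/s3b.png

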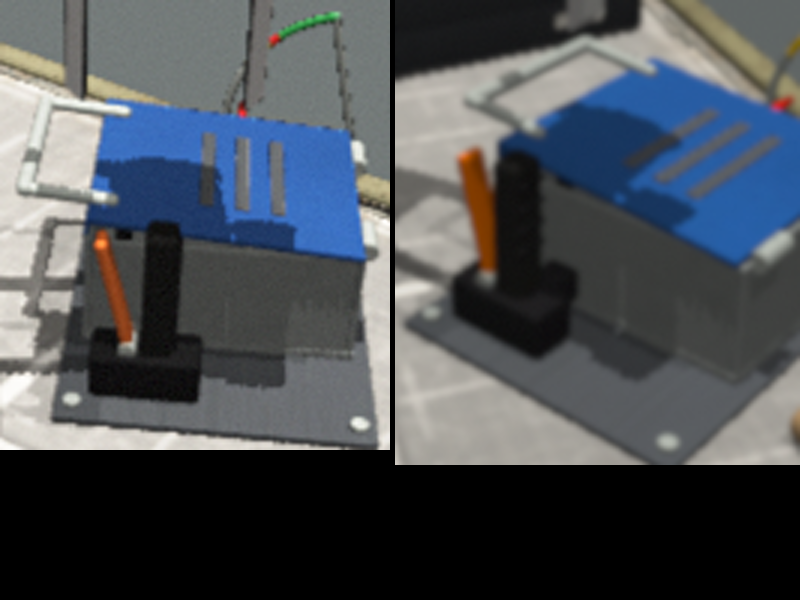

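The hatch is ajar and the trigger is back at rest. In the scene panel the bar corners are at (44,100) and (26,185); in the side panel they are at (192,42) and (80,97).

```bash
python3 - <<'E'
from plan import *
ex=np.array([.606,-.795]);ey=np.array([.795,.606])
for a,b in(((44,100),(192,42)),((26,185),(80,97)),((35,142.5),(136,69.5))):
    X,e=tri('s3',(np.array(a)+.5)/3-.5+[235,135],'d3',(np.array(b)+.5)/3-.5+[200,170]);print(X.round(4),ex@X[:2],ey@X[:2],np.round(e,2))
E
```

```text
[ 0.5559 -0.1782  0.1192] 0.4785179752043873 0.3339279092684695 [0.33 0.39]
[ 0.4587 -0.2565  0.121 ] 0.48189265248362556 0.20919398819101248 [0.28 0.33]
[ 0.5049 -0.2192  0.12  ] 0.48024940283404816 0.2685947575899028 [0.27 0.31]
```

Converted, 0.124 m is 0.155, -0.096 m is -0.12.

Emit:
apply_moves --slide '[[0.0375, -0.03, 0], [0.075, -0.06, 0], [0.1125, -0.09, 0], [0.155, -0.12, 0], [0.155, -0.12, 0]]' --rotation '[[0, 0, 0], [0, 0, 0], [0, 0, 0], [0, 0, 0], [0, 0, 0]]' --grip '[0.2, 0.4, 0.5, 0.55, 0.55]'

```text
time: 7.9
ee_pos: [0.5042, -0.2085, 0.2485]
orientation: [-179.9, -0.1, 37.7]
contact_force: [0.7, -0.5, 0.3]
grip_width: 0.609
grasp_force: 0.0
```

Emit:
apply_moves --slide '[[0, 0, 0], [0, 0, 0], [0, 0, 0], [0, 0, 0], [0, 0, 0]]' --rotation '[[0, 0, 0], [0, 0, 0], [0, 0, 0], [0, 0, 0], [0, 0, 0]]' --grip '[0.55, 0.55, 0.55, 0.55, 0.55]'

```text
time: 8.4
ee_pos: [0.5032, -0.2136, 0.2493]
orientation: [-180.0, 0.0, 37.3]
contact_force: [0.6, -0.4, -0.4]
grip_width: 0.445
grasp_force: 0.0
```

```bash
python3 - <<'E'
from plan import *
snap('wrist','w4');snap('side','d4')
c=np.zeros((500,800,3),np.uint8)
A=cv2.resize(cv2.imread('pics/w4.png')[0:240,110:400],(580,480),interpolation=cv2.INTER_CUBIC)
c[:480,:580]=A
cv2.imwrite('pics/w4b.png',c)
plan([.5053,-.2144,.123],37.4,1)
E
```

```text
at [ 0.5033 -0.2133  0.2494] [-180.     -0.     37.35] t 8.5
call 0 slide [0.0009 0.0021 0.1264] rz -0.0008
```

View pics/w4b.png

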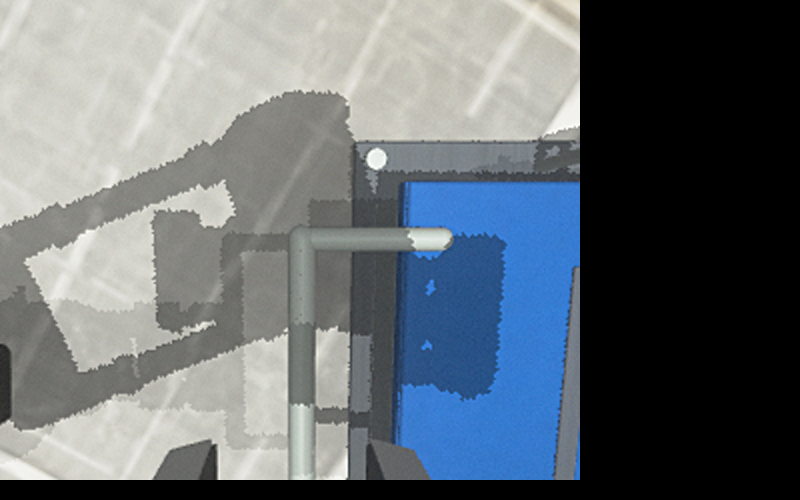

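w4 shows the bar running vertically at x≈301 in the crop (pixel 260.5), with the far corner at (300,237). The fingers straddle it (inner edges 217 and 367), with the bar slightly towards +x.

```bash
python3 - <<'E'
from plan import *
ex=np.array([.606,-.795]);ey=np.array([.795,.606])
q=np.load('pics/w4.npz')
for u in((260.3,225),(260.3,118)):
    d=R.from_euler('xyz',q['a'],degrees=True).as_matrix()@np.linalg.inv(q['K'])@np.r_[u,1]
    X=q['t']+d*(.118-q['t'][2])/d[2]; print(X.round(4),ex@X[:2],ey@X[:2])
E
```

```text
[ 0.4823 -0.2354  0.118 ] 0.47943845422433157 0.24076805764437886
[ 0.5569 -0.1781  0.118 ] 0.479116512990337 0.33481528039824504
```

Converted, 0.125 m is 0.1563, 0.1 m is 0.125.

Emit:
apply_moves --slide '[[0, 0.0056, 0], [0, 0.0056, 0.0375], [0, 0.0056, 0.0813], [0, 0.0056, 0.125], [0, 0.0056, 0.1563]]' --rotation '[[0, 0, 0], [0, 0, 0], [0, 0, 0], [0, 0, 0], [0, 0, 0]]' --grip '[0.55, 0.55, 0.55, 0.55, 0.55]'

```text
time: 9.0
ee_pos: [0.5055, -0.2161, 0.1224]
orientation: [-179.9, 0.0, 37.4]
contact_force: [-0.0, 0.5, -1.0]
grip_width: 0.448
grasp_force: 0.0
```

Emit:
apply_moves --slide '[[0, 0, 0], [0, 0, 0], [0, 0, 0], [0, 0, 0], [0, 0, 0]]' --rotation '[[0, 0, 0], [0, 0, 0], [0, 0, 0], [0, 0, 0], [0, 0, 0]]' --grip '[0.55, 0.55, 0.65, 0.75, 0.85]' --newtons 15

```text
time: 9.5
ee_pos: [0.5069, -0.2167, 0.1258]
orientation: [179.9, -0.1, 37.4]
contact_force: [-0.3, 0.4, -0.1]
grip_width: 0.229
grasp_force: 0.0
```

Emit:
apply_moves --slide '[[0, 0, 0], [0, 0, 0], [0, 0, 0], [0, 0, 0], [0, 0, 0]]' --rotation '[[0, 0, 0], [0, 0, 0], [0, 0, 0], [0, 0, 0], [0, 0, 0]]' --grip '[0.95, 1, 1, 1, 1]'

```text
time: 10.0
ee_pos: [0.5066, -0.2166, 0.1247]
orientation: [179.9, -0.0, 37.4]
contact_force: [0.1, -0.5, 2.4]
grip_width: 0.122
grasp_force: 15.0
```

```bash
python3 - <<'E'
from plan import *
s=manip.observe(); ex=np.array([.606,-.795]); print(s['ee_pos'],s['orientation'],s['grip_width'],ex@s['ee_pos'][:2])
f=np.linspace(.114,.994,26); p=.2351*np.c_[-np.cos(f),-np.sin(f)]
for k in range(5): print(k,(p[5*k+1:5*k+6]-p[5*k]).round(4).tolist())
E
```

```text
[ 0.50656635 -0.21661201  0.12473439] [ 1.79940352e+02 -2.57888348e-02  3.74040305e+01] 0.12223229374537167 0.4791857548504086
0 [[0.0011, -0.0082], [0.0025, -0.0164], [0.0041, -0.0245], [0.0061, -0.0325], [0.0083, -0.0405]]
1 [[0.0025, -0.0079], [0.0053, -0.0157], [0.0083, -0.0234], [0.0117, -0.0309], [0.0153, -0.0384]]
2 [[0.0038, -0.0073], [0.008, -0.0145], [0.0123, -0.0215], [0.0169, -0.0284], [0.0217, -0.0351]]
3 [[0.0051, -0.0065], [0.0104, -0.0129], [0.0159, -0.0191], [0.0216, -0.025], [0.0276, -0.0308]]
4 [[0.0061, -0.0056], [0.0125, -0.0109], [0.019, -0.016], [0.0257, -0.0209], [0.0325, -0.0255]]
```

Width 0.122 × 94 mm = 11.5 mm, so the bar is held. Raising it along the arc.

Emit:
apply_moves --slide '[[0, 0.0013, -0.01], [0, 0.0031, -0.0206], [0, 0.005, -0.0306], [0, 0.0075, -0.0406], [0, 0.0106, -0.0506]]' --rotation '[[0, 0, 0], [0, 0, 0], [0, 0, 0], [0, 0, 0], [0, 0, 0]]' --grip '[1, 1, 1, 1, 1]'

```text
time: 10.5
ee_pos: [0.5118, -0.2235, 0.1658]
orientation: [180.0, -0.0, 37.4]
contact_force: [3.6, -2.3, -3.2]
grip_width: 0.119
grasp_force: 15.0
```

Converted, -0.0385 m is -0.0481, -0.031 m is -0.0388.

Emit:
apply_moves --slide '[[0, 0.0031, -0.01], [0, 0.0069, -0.0194], [0, 0.0106, -0.0294], [0, 0.0144, -0.0388], [0, 0.0194, -0.0481]]' --rotation '[[0, 0, 0], [0, 0, 0], [0, 0, 0], [0, 0, 0], [0, 0, 0]]' --grip '[1, 1, 1, 1, 1]'

```text
time: 11.0
ee_pos: [0.5214, -0.2361, 0.204]
orientation: [179.9, -0.0, 37.4]
contact_force: [4.1, -4.1, -4.5]
grip_width: 0.118
grasp_force: 15.0
```

```bash
python3 - <<'E'
from plan import *
s=manip.observe(); ex=np.array([.606,-.795]);x=ex@s['ee_pos'][:2];z=s['ee_pos'][2]-.006
print(s['ee_pos'],x,z,s['contact_force'],s['grip_width'],'phi from z',np.arcsin((z-.09)/.2351),'from x',np.arccos((.7128-x)/.2351))
E
```

```text
[ 0.52142721 -0.23609909  0.20395016] 0.5036836659543633 0.19795016186126457 [ 4.06092362 -4.06976378 -4.54272819] 0.11777159851346576 phi from z 0.4770572782965038 from x 0.47459419364755673
```

Converted, -0.035 m is -0.0438, -0.0285 m is -0.0356.

Emit:
apply_moves --slide '[[0, 0.005, -0.0094], [0, 0.01, -0.0181], [0, 0.0156, -0.0269], [0, 0.0213, -0.0356], [0, 0.0275, -0.0438]]' --rotation '[[0, 0, 0], [0, 0, 0], [0, 0, 0], [0, 0, 0], [0, 0, 0]]' --grip '[1, 1, 1, 1, 1]'

```text
time: 11.5
ee_pos: [0.5345, -0.2533, 0.2384]
orientation: [-180.0, -0.0, 37.4]
contact_force: [4.1, -3.1, -4.4]
grip_width: 0.122
grasp_force: 15.0
```

Converted, -0.031 m is -0.0388, 0.0275 m is 0.0344.

Emit:
apply_moves --slide '[[0, 0.0063, -0.0081], [0, 0.0131, -0.0163], [0, 0.02, -0.0238], [0, 0.0269, -0.0313], [0, 0.0344, -0.0388]]' --rotation '[[0, 0, 0], [0, 0, 0], [0, 0, 0], [0, 0, 0], [0, 0, 0]]' --grip '[1, 1, 1, 1, 1]'

```text
time: 12.0
ee_pos: [0.551, -0.2749, 0.2695]
orientation: [-180.0, -0.0, 37.4]
contact_force: [3.6, -2.2, -6.2]
grip_width: 0.122
grasp_force: 15.0
```

Converted, 0.0325 m is 0.0406, -0.0255 m is -0.0319.

Emit:
apply_moves --slide '[[0, 0.0075, -0.0069], [0, 0.0156, -0.0138], [0, 0.0238, -0.02], [0, 0.0319, -0.0263], [0, 0.0406, -0.0319]]' --rotation '[[0, 0, 0], [0, 0, 0], [0, 0, 0], [0, 0, 0], [0, 0, 0]]' --grip '[1, 1, 1, 1, 1]'

```text
time: 12.5
ee_pos: [0.5705, -0.3003, 0.2956]
orientation: [-179.9, -0.0, 37.4]
contact_force: [2.8, -0.0, -2.5]
grip_width: 0.122
grasp_force: 15.0
```

Emit:
apply_moves --slide '[[0, 0, 0], [0, 0, 0], [0, 0, 0], [0, 0, 0], [0, 0, 0]]' --rotation '[[0, 0, 0], [0, 0, 0], [0, 0, 0], [0, 0, 0], [0, 0, 0]]' --grip '[1, 1, 1, 1, 1]'

```text
time: 13.0
ee_pos: [0.5702, -0.3, 0.2952]
orientation: [-180.0, -0.0, 37.4]
contact_force: [1.0, 1.7, 1.2]
grip_width: 0.118
grasp_force: 15.0
```

```bash
python3 - <<'E'
from plan import *
s=manip.observe(); ex=np.array([.606,-.795]);x=ex@s['ee_pos'][:2];z=s['ee_pos'][2]-.006
print(s['ee_pos'],x,z,s['contact_force'],s['grip_width'],'phi from z',np.arcsin((z-.09)/.2351),'from x',np.arccos((.7128-x)/.2351))
snap('scene','s5');snap('side','d5')
c=np.zeros((600,800,3),np.uint8)
A=cv2.resize(cv2.imread('pics/s5.png')[85:285,235:365],(390,600),interpolation=cv2.INTER_CUBIC)
B=cv2.resize(cv2.imread('pics/d5.png')[130:330,240:375],(405,600),interpolation=cv2.INTER_CUBIC)
c[:,:390]=A;c[:,395:]=B
cv2.imwrite('pics/s5b.png',c)
f=np.linspace(.994,.709,11); p=.2351*np.c_[-np.cos(f),-np.sin(f)]
for k in range(2): print(k,(p[5*k+1:5*k+6]-p[5*k]).round(4).tolist())
E
```

```text
[ 0.57022482 -0.30001194  0.29517781] 0.5840657377874767 0.2891778083144752 [1.00410459 1.67456317 1.2353325 ] 0.11812388479760291 phi from z 1.010701297909446 from x 0.9913360943256889
0 [[-0.0056, 0.0037], [-0.011, 0.0076], [-0.0164, 0.0117], [-0.0216, 0.0159], [-0.0267, 0.0202]]
1 [[-0.005, 0.0045], [-0.0098, 0.0091], [-0.0145, 0.0139], [-0.0191, 0.0188], [-0.0235, 0.0238]]
```

View pics/s5b.png

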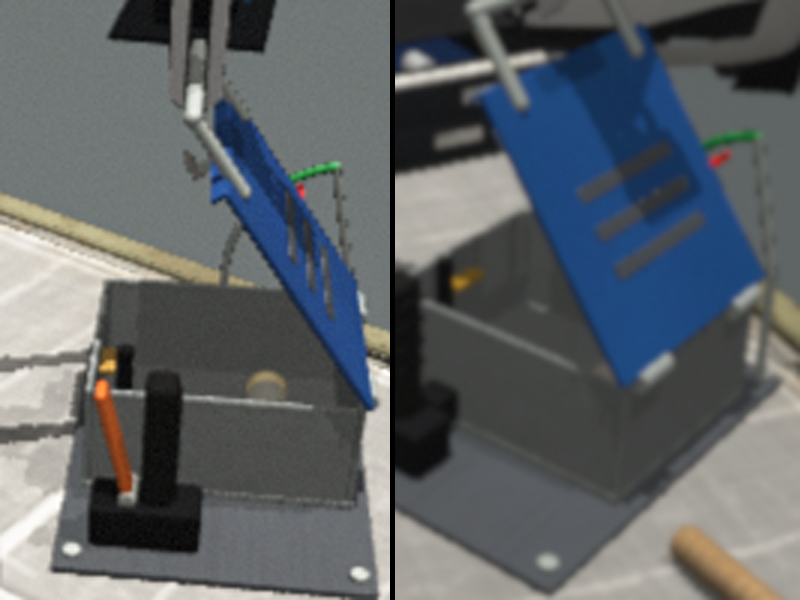

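The bar is still pinched at (193,105) and the red pin is level with the green at (300,187) and (718,158). That puts the hatch at about 0.96 rad, past balance. Now lowering to about 0.675 rad.

Converted, -0.0265 m is -0.0331, -0.011 m is -0.0138.

Emit:
apply_moves --slide '[[0, -0.0069, 0.0044], [0, -0.0138, 0.0094], [0, -0.0206, 0.0144], [0, -0.0269, 0.02], [0, -0.0331, 0.025]]' --rotation '[[0, 0, 0], [0, 0, 0], [0, 0, 0], [0, 0, 0], [0, 0, 0]]' --grip '[1, 1, 1, 1, 1]'

```text
time: 13.6
ee_pos: [0.5541, -0.279, 0.2745]
orientation: [-180.0, -0.0, 37.4]
contact_force: [1.7, 0.9, 0.9]
grip_width: 0.124
grasp_force: 15.0
```

Converted, 0.024 m is 0.03, -0.0235 m is -0.0294.

Emit:
apply_moves --slide '[[0, -0.0063, 0.0056], [0, -0.0125, 0.0113], [0, -0.0181, 0.0175], [0, -0.0238, 0.0238], [0, -0.0294, 0.03]]' --rotation '[[0, 0, 0], [0, 0, 0], [0, 0, 0], [0, 0, 0], [0, 0, 0]]' --grip '[1, 1, 1, 1, 1]'

```text
time: 14.1
ee_pos: [0.5399, -0.2606, 0.2504]
orientation: [-180.0, 0.0, 37.4]
contact_force: [2.0, 0.4, -0.2]
grip_width: 0.124
grasp_force: 15.0
```

Emit:
apply_moves --slide '[[0, 0, 0], [0, 0, 0], [0, 0, 0], [0, 0, 0], [0, 0, 0]]' --rotation '[[0, 0, 0], [0, 0, 0], [0, 0, 0], [0, 0, 0], [0, 0, 0]]' --grip '[1, 1, 1, 1, 1]'

```text
time: 14.6
ee_pos: [0.5402, -0.261, 0.251]
orientation: [-180.0, -0.0, 37.4]
contact_force: [2.1, 1.2, 0.4]
grip_width: 0.122
grasp_force: 15.0
```

Emit:
apply_moves --slide '[[0, 0, 0], [0, 0, 0], [0, 0, 0], [0, 0, 0], [0, 0, 0]]' --rotation '[[0, 0, 0], [0, 0, 0], [0, 0, 0], [0, 0, 0], [0, 0, 0]]' --grip '[1, 1, 1, 1, 1]'

```text
time: 15.1
ee_pos: [0.5402, -0.2609, 0.2509]
orientation: [180.0, 0.0, 37.4]
contact_force: [1.1, 0.1, -1.0]
grip_width: 0.118
grasp_force: 15.0
```

```bash
python3 - <<'E'
from plan import *
s=manip.observe(); ex=np.array([.606,-.795]);x=ex@s['ee_pos'][:2];z=s['ee_pos'][2]-.006
print(s['ee_pos'],s['dq'].round(2),s['contact_force'],s['grip_width'],s['grasp_force'],'theta from z',np.arcsin((z-.09)/.2351)-.034,'from x',np.arccos((.7128-x)/.2351)-.034)
snap('scene','s6');snap('side','d6')
c=np.zeros((600,800,3),np.uint8)
A=cv2.resize(cv2.imread('pics/s6.png')[85:285,235:365],(390,600),interpolation=cv2.INTER_CUBIC)
B=cv2.resize(cv2.imread('pics/d6.png')[130:330,240:375],(405,600),interpolation=cv2.INTER_CUBIC)
c[:,:390]=A;c[:,395:]=B
cv2.imwrite('pics/s6b.png',c)
E
```

```text
[ 0.54018865 -0.26092595  0.25093274] [-0.03  0.03 -0.01 -0.03  0.02  0.13] [ 1.05329179  0.08563175 -0.97784618] 0.11820470488412763 15.001116693019867 theta from z 0.685498875644612 from x 0.6778338625632085
```

View pics/s6b.png

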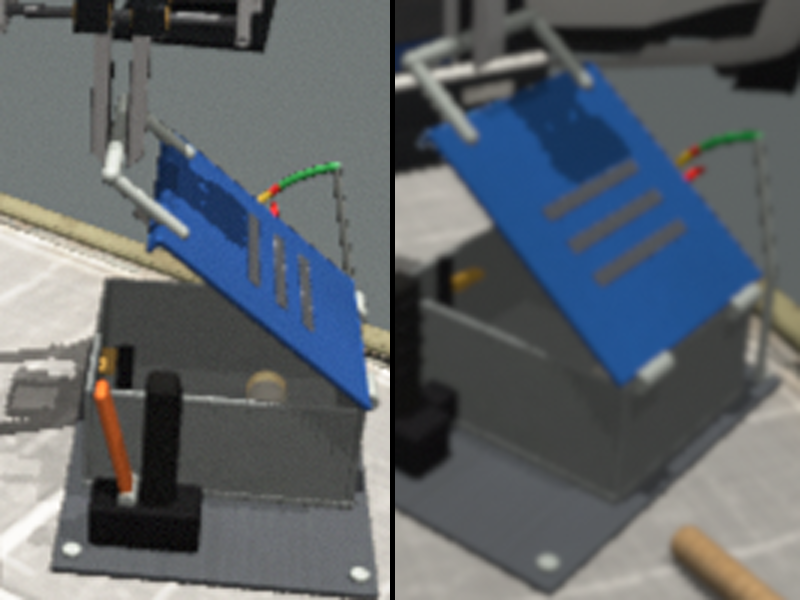

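The hatch has come down, with the pin at (275,210) and (692,175) now in the yellow below the red mark. It reads about 0.68 rad, the bar is pinched at 15 N, and the trigger is at rest. Handing in.

```bash
python3 -c "
from station import manip
print(manip.finish_job())"
```

```text
the job is handed in; nothing more can be done
None
```

I popped the hatch with the trigger, raised it past balance to about 0.96 rad, and handed in with the fingers still holding the bar at about 0.68 rad, inside the yellow; the hand-in gave no verdict.

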